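Dispense one bolus into the dish and set it out

ROBOT

A 6-joint arm with a two-finger parallel gripper is mounted at the origin on the work surface. World frame = base frame: x ahead of the robot, y to its left, z up, the work surface at z = 0. Lengths are in m, angles in rad, forces in N, time in s.
With the tool pointing down it reaches from about 0.35 to 0.775 m from the base axis. Payload 7.3 kg.
Tool frame: the origin (TCP) lies on the front face of the gripper's body, between the roots of the fingers; the fingertips stand ahead of it and the grasp point (between the pads) lies 47 mm ahead of it (finger_overhang is the z of the fingertips in the tool frame, in m); z points along the fingers, y is the line along which they close (so a half turn about z gives the same grasp; the last joint's range is limited). The gripper opens to 92 mm and grips with 3 to 60 N. Pads are 19 mm wide; open, the fingers measure 130 mm over their backs; the gripper's body (75 mm by 190 mm) begins 47 mm behind the grasp point.
Start: joints at [-1.368, 0.342, 1.524, -0, 1.275, -0.146], TCP at [0.179, -0.493, 0.292] pointing down, gripper open.
Joint ranges: [-2.53, 2.53], [-0.77, 2.02], [0.04, 2.7], [-1, 4.14], [0.28, 2.66], [-3.11, 3.11]. Speed limits (rad/s): [2.57, 2.57, 3.14, 3.14, 3.14, 3.14].

INTERFACE

Orientations are given as [roll, pitch, yaw] about the fixed x, y, z axes, in that order (R = Rz(yaw) Ry(pitch) Rx(roll)).
In Python, from cell import * gives the robot as it stands. The module is installed in compiled form; this text tells all that it offers.
- The arm moves only by the tool arm_command, never from a script. Its argument "series" is a list of rows, each an object of numbers: "x", "y", "z": the shift along the tool's x, y, z in mm; "rx", "ry", "rz": the turn, a rotation vector about the tool's x, y, z in degrees. A call has 1 to 20 rows; each row is the pose to reach, as a shift and turn from the pose commanded when the call began, along the tool's axes at that moment; what a row does not reach only later rows make up. A row lasts 1/10 s, in which the tool goes at most 50 mm and 8.59 degrees, less where a joint would pass 70% of its speed; a pose out of reach is approached as far as the arm can. A call with a gripper value outside its range is refused whole. "hand" is the finger opening in mm, from 0 to 91.8, set as the call begins (left out, the last holds). The fingers move at their own pace and stop on an object; "squeeze" is the grip in N (left out, the last holds). Time passes only in rows, so rows that repeat a pose let the fingers close. It gives the time, the measured TCP pose, the force, the opening and the grip force at its end, in the units of the state.
- observe(): the state, without advancing time (a new reading comes with each control period).
- read_camera(name): name is "scene" or "top" or "wrist"; returns a dict with "pixels" (480x640x3 uint8, blue, green, red), "K" (3x3 intrinsics, pixels), "rvec" (rotation vector, rad) and "tvec" (3), from world to camera coordinates, as OpenCV has them. Camera axes: x right, y down, z forward; pixel columns grow to the right and rows downward; lengths in m; the calibration is good to about 2 mm. A picture is of the moment at which its call begins. There is no depth.
- hand_in(): hands the job in; it is judged then, once.
Trained networks look in a picture, given as the dict that the camera call returned (one of the last four; its "shot" number tells which), for a name from the list of things; names that differ only in an ending like _2 or _b are one class to them, and where a whole thing is asked for, a point or a joint stands for the part that bears it (a point fixed in the world has none). Each returns a list of dicts, best first, with "confidence" (0 to 1); they miss things now and then, are a little off and sometimes report something else, mostly with a low value. They report only what shows in the picture. A call takes as long as a camera call. They do not tell look-alikes from the thing itself.
- boxes_of(picture, query): "point" ([x, y, z] in m, in world coordinates, good to about 4 mm: the middle of the surface that is visible of it).
- trace(picture, query): "pixels" (480x640 bool, what is visible of it).
- mark_of(picture, query): "point" ([x, y, z] in m, in world coordinates, good to about 4 mm: a listed point, or the origin of a listed thing).
The state is a dict: "time": time; "qpos": joint angles; "qvel": joint speeds; "joint_efforts": joint torques, N m; "tool_pos": TCP position; "tool_rot": TCP orientation; "contact_force": force on the tool from outside, world axes, zero at the start; "torque": the same for the moment, N m; "opening": finger opening in m; "grip_force": force on a finger pad.
Only numpy, scipy, OpenCV 4.12 (cv2) and the standard library are available. Lean on these libraries where they do the work, as an engineer would, in place of code of your own. Each camera call takes 0.05 s, during which the arm holds its last target. There are 200 camera calls.

TASK

Stand the steel dish on the table with one end under the dispenser's spout, then press the dispenser's red plunger fully down to its stop once and let it come back up, so that exactly one orange bolus drops into the dish. Then set the dish, with the bolus in it, in the middle of the round blue mat. Do not spill a bolus, and leave the other things on the table where they are.

Things in the scene. Friction and masses are not known exactly. Their poses are not given: they have to be found in the camera images.
- dispenser: Fixed: grey base (x -40 to 60, y +-40 mm), white tower with blue cap (x -34 to 12, y +-29, top 135 mm), green chute 26 mm wide sloping down 10 degrees from the tower to the spout at x -85 (side walls 65 mm above the table at the lip, 74 at the tower), clear magazine of three orange 18 mm balls (boluses) at +x. Origin on the table under the tower; z up; spout points along its own -x.
- spout_lip (a point): Middle of the chute floor at its open end, 53 mm above the table (underside 49 mm), 85 mm along -x from the dispenser origin; axes as the dispenser's. A freed bolus rolls off along -x and lands on the dish floor 35 to 45 mm beyond the lip. A dish lying lengthwise along the dispenser's x, centre 35 to 50 mm beyond the lip, catches it; its end is then under the lip, so slide it in and out level.
- plunger_top (a point): Centre of the flat top (28 mm across) of the red plunger head (40 mm across), 172 mm above the table at rest; moves down with the plunger. It lies 11 mm along -x from the dispenser's axis.
- plunger (a joint): Plunger travel, m: 0 = up at rest, 0.020 = down at its stop. Spring: about 3 N to start, 10 N at the stop; returns by itself when let go. Only the last 3 mm of the stroke frees the front bolus, which then rolls out in under a second; none follows while held down; each further full stroke frees another.
- dish: Loose open rectangular steel dish, outside 110 (its x) x 56 (its y) x 32 mm high, walls and floor 4 mm, 0.08 to 0.17 kg. Origin: centre of its underside, z up. It is gripped across its 56 mm width.
- mat: Fixed round blue mat, 170 mm across, 3 mm thick, flat on the table with a lighter disc in its middle. Origin: its centre, at table height.
- bolus0_center (a point): Centre of orange bolus 0, a ball 18 mm across, 12 g; the front one, against the gate, the one that drops first.
- bolus1_center (a point): Centre of orange bolus 1, a ball 18 mm across, 12 g; second in the magazine; stays in the dispenser.
- bolus2_center (a point): Centre of orange bolus 2, a ball 18 mm across, 12 g; third in the magazine; stays in the dispenser.
- amber_bottle: Bystander, loose, to be left alone: amber jar, 48 mm across, 95 mm high; origin at the centre of its underside.
- white_bottle: Bystander, loose, to be left alone: white bottle with green label, 60 mm across, 140 mm high; origin at the centre of its underside.
- tape_roll: Bystander, loose, to be left alone: roll of blue bandage tape lying flat, 68 mm across, 25 mm high; origin at the centre of its underside.
- glove_box: Bystander, loose, to be left alone: cardboard box 120 x 220 x 70 mm; origin at the centre of its underside.
- penlight: Bystander, loose, to be left alone: aluminium penlight lying down, 14 mm thick, about 120 mm long; origin at the centre of its underside.
- steel_cup: Bystander, loose, to be left alone: open steel cup, 70 mm across, 70 mm high; origin at the centre of its underside.
Things that resemble listed ones, but are neither listed nor needed, are in the scene too. Of the things that look like the mat, take the one that is farthest from the robot's base at the start.

How it is judged:
By the outcome, as a careful person would: the job done as asked, in the order asked, and still so for the second after the job is handed in, with the robot touching nothing.
It also fails if it takes over 72 s, if anything falls off the work surface, if the arm or the gripper's body presses on something with over 40 N, if the wrist force passes 120 N, or if a joint passes its speed limit or range.

## Working session

There is one attempt and no reset: what is moved stays moved. The work goes in short steps, Python scripts to look and compute and a tool call to move; the robot and the scene stay as the last step left them, time stands still between calls to the robot, and variables do not carry over. Pictures are saved under pics/ and viewed, at most 10 in all, crops included, and the job is handed in when it is done.

Besides the shell and the picture viewer there is one more tool, called as name([rows], argument=value, ...), one row to a line, values as JSON. arm_command: Moves the arm, as the interface text tells. Its arguments: {"type":"object","properties":{"series":{"type":"array"},"hand":{"type":"number"},"squeeze":{"type":"number"}},"required":["series"]}

```bash
mkdir -p pics
cat > h.py <<'E'
from cell import *
import numpy as np, cv2
def snap(n,f=None):
    p=read_camera(n)
    if f: cv2.imwrite('pics/'+f,p['pixels'])
    return p
def pix(p,X):
    return cv2.projectPoints(np.float64([X]),p['rvec'],p['tvec'],p['K'],None)[0].ravel()
def ray(p,uv,z):
    R=cv2.Rodrigues(p['rvec'])[0]; c=-R.T@np.ravel(p['tvec'])
    d=R.T@np.linalg.inv(p['K'])@[uv[0],uv[1],1]
    return c+d*(z-c[2])/d[2]
E
python3 - <<'E'
from h import *
np.set_printoptions(precision=4,suppress=True)
s=observe(); print(s)
for c in ('top','scene'):
    p=snap(c,c+'0.png')
    print(c)
    for q in ['dispenser','spout_lip','plunger_top','dish','mat','amber_bottle','white_bottle','tape_roll','glove_box','penlight','steel_cup','bolus0_center']:
        print(q,[(np.round(d['point'],3).tolist(),round(d['confidence'],2)) for d in mark_of(p,q)][:4])
E
```

```text
{'time': 0.0, 'qpos': array([-1.3681,  0.3427,  1.525 , -0.0001,  1.2754, -0.146 ]), 'qvel': array([-0.0001,  0.0003,  0.0002, -0.0006,  0.0013, -0.0002]), 'joint_efforts': array([ -0.0006, -43.1239, -24.4222,   0.0717,   0.056 ,  -0.0001]), 'tool_pos': array([ 0.1793, -0.4931,  0.2915]), 'tool_rot': array([-3.14  , -0.0002,  0.3487]), 'contact_force': array([ 0.2548, -0.2241, -0.3407]), 'torque': array([-0.0161,  0.0118,  0.0177]), 'grip_force': 0.0, 'opening': 0.09180878666182961}
top
dispenser [([0.546, 0.283, -0.002], 0.71)]
spout_lip [([0.531, 0.199, 0.053], 0.74)]
plunger_top [([0.545, 0.272, 0.172], 0.81)]
dish [([0.499, -0.281, -0.0], 0.61)]
mat [([0.304, -0.233, 0.0], 0.68), ([0.475, -0.063, -0.002], 0.59), ([0.68, -0.101, -0.002], 0.57), ([0.201, 0.275, -0.001], 0.56)]
amber_bottle [([0.696, 0.026, 0.002], 0.86)]
white_bottle [([0.768, 0.238, 0.001], 0.78), ([0.379, 0.227, 0.002], 0.33)]
tape_roll [([0.681, -0.101, 0.004], 0.7), ([0.383, 0.227, 0.003], 0.48)]
glove_box [([0.784, -0.206, 0.001], 0.7)]
penlight [([0.384, 0.226, 0.002], 0.71)]
steel_cup [([0.348, -0.459, 0.002], 0.82), ([0.499, -0.281, 0.002], 0.57), ([0.782, -0.209, 0.004], 0.23)]
bolus0_center [([0.683, -0.099, -0.001], 0.69)]
scene
dispenser [([0.547, 0.281, 0.004], 0.61), ([0.501, -0.28, -0.001], 0.43)]
spout_lip [([0.53, 0.198, 0.053], 0.93), ([0.79, -0.212, 0.003], 0.4)]
plunger_top [([0.545, 0.271, 0.172], 0.61)]
dish [([0.502, -0.278, -0.004], 0.62)]
mat [([0.309, -0.231, 0.0], 0.91), ([0.202, 0.279, 0.002], 0.82), ([0.476, -0.062, -0.002], 0.57), ([0.788, -0.211, 0.003], 0.55)]
amber_bottle [([0.696, 0.024, -0.0], 0.93), ([0.685, -0.098, 0.002], 0.7)]
white_bottle [([0.776, 0.235, 0.0], 0.77)]
tape_roll [([0.677, -0.099, 0.001], 0.87)]
glove_box [([0.792, -0.212, 0.001], 0.76)]
penlight []
steel_cup [([0.347, -0.456, 0.001], 0.56)]
bolus0_center []
```

View pics/top0.png

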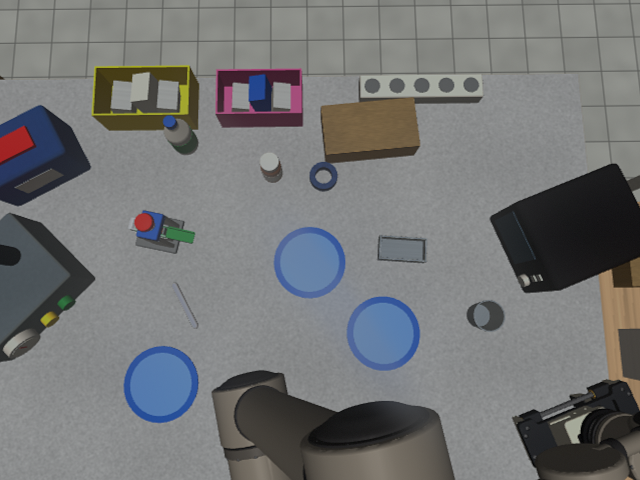

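View pics/scene0.png

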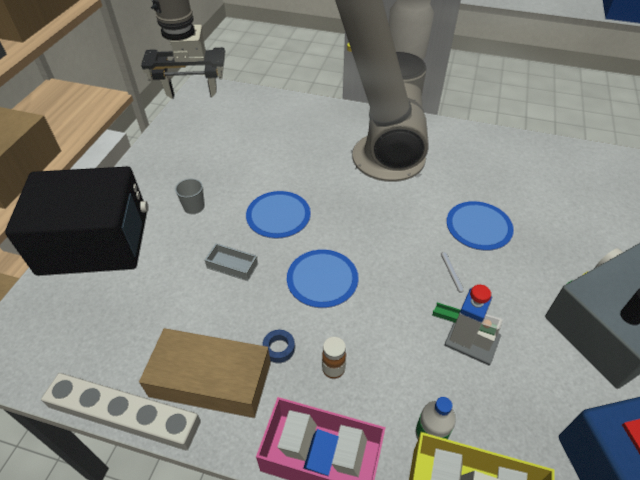

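Run:
```python
from h import *
np.set_printoptions(precision=4,suppress=True)
p=snap('top')
print(p['K'],-cv2.Rodrigues(p['rvec'])[0].T@np.ravel(p['tvec']))
for q in ['dish','mat','dispenser','penlight']:
    for t in trace(p,q)[:4]:
        m=t['pixels'].astype('uint8'); c=max(cv2.findContours(m,0,1)[0],key=cv2.contourArea)
        z={'dish':.032,'mat':.003}.get(q,0.007)
        w=np.float32([ray(p,x,z)[:2] for x in c[:,0]])
        r=cv2.minAreaRect(w*1000); print(q,t['confidence'],c[:,0].mean(0),r)
        if q=='dispenser': print('ax')
q=observe()
```

```text
[[460.1027   0.     316.9433]
 [  0.     460.1027 243.2809]
 [  0.       0.       1.    ]] [ 0.3638 -0.0775  1.0882]
dish 0.68 [401.4275 248.7246] ((501.8548583984375, -277.7105407714844), (114.41236877441406, 59.67997741699219), 85.78939819335938)
mat 0.63 [160.0374 384.229 ] ((202.17788696289062, 277.84698486328125), (169.69839477539062, 168.7890167236328), 29.310693740844727)
mat 0.59 [308.7711 262.204 ] ((477.4487609863281, -63.64634704589844), (168.8409423828125, 167.95582580566406), 62.92200469970703)
mat 0.56 [382.3923 333.6124] ((309.0477600097656, -231.94491577148438), (169.41734313964844, 166.3013916015625), 89.25994110107422)
dispenser 0.59 [160.8795 232.6265] ((549.8856201171875, 289.67926025390625), (156.50148010253906, 86.12786865234375), 73.95317077636719)
ax
penlight 0.86 [184.4778 305.4889] ((379.00347900390625, 227.88189697265625), (113.51947784423828, 13.309112548828125), 27.934341430664062)
```

The top view shows the dish at pixel (402,249), the dispenser at (158,230) with its spout toward the right, and three mats at (309,262), (383,333) and (161,384). The farthest from the base is the one at (309,262), which is world (0.476, -0.063). The scene view agrees. The dispenser's yaw is about 79°.

```bash
cat >> h.py <<'E'
from scipy.spatial.transform import Rotation as Ro
def go(x,y,z,yaw,frm=None):
    """shift mm / rz deg in tool axes from current pose to world TCP pose (yaw deg, pointing down)"""
    s=observe(); p,e=(s['tool_pos'],s['tool_rot']) if frm is None else frm
    R=Ro.from_euler('xyz',e); T=Ro.from_euler('xyz',[np.pi,0,np.radians(yaw)])
    print('shift',np.round(R.inv().apply(np.array([x,y,z])-p)*1000,1),'rot',np.round(np.degrees((R.inv()*T).as_rotvec()),2))
E
python3 - <<'E'
from h import *
try: print(finger_overhang)
except Exception as e: print(e)
u=np.array([.073,.997]); g=np.array([.501,-.279])-.025*u
print(g); go(*g,.16,85.8); go(*g,.064,85.8)
E
```

```text
0.0655
[ 0.499175 -0.303925]
shift [365.2 -68.8 132.2] rot [ 1.000e-02  0.000e+00 -6.581e+01]
shift [365.2 -68.8 228.2] rot [ 1.000e-02  0.000e+00 -6.581e+01]
```

arm_command([
  {"x": 45,"y": -8,"z": 15,"rz": -8},
  {"x": 90,"y": -17,"z": 30,"rz": -16},
  {"x": 135,"y": -25,"z": 45,"rz": -24},
  {"x": 180,"y": -34,"z": 60,"rz": -32},
  {"x": 225,"y": -42,"z": 75,"rz": -40},
  {"x": 270,"y": -51,"z": 90,"rz": -48},
  {"x": 310,"y": -59,"z": 105,"rz": -56},
  {"x": 345,"y": -65,"z": 120,"rz": -62},
  {"x": 365,"y": -69,"z": 132,"rz": -65.8},
  {"x": 365,"y": -69,"z": 132,"rz": -65.8},
  {"x": 365,"y": -69,"z": 132,"rz": -65.8},
  {"x": 365,"y": -69,"z": 132,"rz": -65.8},
  {"x": 365,"y": -69,"z": 132,"rz": -65.8},
], hand=91.8)

```text
invalid input
```

Run:
```python
from h import *
s=observe();print(s['time'],s['tool_pos'],s['tool_rot'],s['contact_force'])
for c in ('wrist','top'):
    p=snap(c,c+'1.png')
    for d in mark_of(p,'dish')[:2]: print(c,np.round(d['point'],4),d['confidence'])
    for t in trace(p,'dish')[:1]:
        m=t['pixels'].astype('uint8'); k=max(cv2.findContours(m,0,1)[0],key=cv2.contourArea)
        w=np.float32([ray(p,x,.032)[:2] for x in k[:,0]]); print(cv2.minAreaRect(w*1000),k[:,0].min(0),k[:,0].max(0))
```

```text
1.55 [ 0.17945755 -0.49339629  0.29224233] [3.14147874e+00 2.16463704e-05 3.48835308e-01] [ 0.2412911  -0.60845534  0.39496826]
top [ 0.4999 -0.2814  0.001 ] 0.98
top [ 6.81e-01 -9.98e-02 -5.00e-04] 0.38
((501.7235107421875, -278.3619689941406), (114.15117645263672, 63.22915267944336), 85.70025634765625) [377 235] [426 263]
```

arm_command([
  {"x": 45,"y": -8,"z": 15,"rx": 0,"ry": 0,"rz": -8},
  {"x": 90,"y": -17,"z": 30,"rx": 0,"ry": 0,"rz": -16},
  {"x": 135,"y": -25,"z": 45,"rx": 0,"ry": 0,"rz": -24},
  {"x": 180,"y": -34,"z": 60,"rx": 0,"ry": 0,"rz": -32},
  {"x": 225,"y": -42,"z": 75,"rx": 0,"ry": 0,"rz": -40},
  {"x": 270,"y": -51,"z": 90,"rx": 0,"ry": 0,"rz": -48},
  {"x": 310,"y": -59,"z": 105,"rx": 0,"ry": 0,"rz": -56},
  {"x": 345,"y": -65,"z": 120,"rx": 0,"ry": 0,"rz": -62},
  {"x": 365,"y": -69,"z": 132,"rx": 0,"ry": 0,"rz": -65.8},
  {"x": 365,"y": -69,"z": 132,"rx": 0,"ry": 0,"rz": -65.8},
  {"x": 365,"y": -69,"z": 132,"rx": 0,"ry": 0,"rz": -65.8},
  {"x": 365,"y": -69,"z": 132,"rx": 0,"ry": 0,"rz": -65.8},
], hand=91)

```text
time: 3.05
tool_pos: [0.4983, -0.3047, 0.1609]
tool_rot: [3.141, 0.001, 1.495]
contact_force: [-0.2, -0.1, 0.5]
opening: 0.091
grip_force: 0.0
```

Run:
```python
from h import *
s=observe();print(s['time'],s['tool_pos'],s['tool_rot'],s['contact_force'])
p=snap('wrist','wrist1.png')
for d in mark_of(p,'dish')[:2]: print(np.round(d['point'],4),d['confidence'])
for t in trace(p,'dish')[:1]:
        m=t['pixels'].astype('uint8'); k=max(cv2.findContours(m,0,1)[0],key=cv2.contourArea)
        w=np.float32([ray(p,x,.032)[:2] for x in k[:,0]]); print(cv2.minAreaRect(w*1000),k[:,0].min(0),k[:,0].max(0))
```

```text
3.05 [ 0.49829631 -0.30466828  0.16088878] [3.14112062e+00 7.43150968e-04 1.49520853e+00] [-0.17201356 -0.11966872  0.5202334 ]
[ 0.4992 -0.2802  0.001 ] 0.86
((502.6607971191406, -281.85101318359375), (109.83845520019531, 56.860599517822266), 85.61035919189453) [266 120] [372 312]
```

arm_command([
  {"x": 0,"y": 1,"z": 30,"rx": 0,"ry": 0,"rz": 0},
  {"x": 0,"y": 1,"z": 60,"rx": 0,"ry": 0,"rz": 0},
  {"x": 0,"y": 1,"z": 80,"rx": 0,"ry": 0,"rz": 0},
  {"x": 0,"y": 1,"z": 91,"rx": 0,"ry": 0,"rz": 0},
  {"x": 0,"y": 1,"z": 91,"rx": 0,"ry": 0,"rz": 0},
  {"x": 0,"y": 1,"z": 91,"rx": 0,"ry": 0,"rz": 0},
])

```text
time: 3.8
tool_pos: [0.5002, -0.3045, 0.0702]
tool_rot: [3.14, 0.001, 1.497]
contact_force: [0.4, -0.2, -0.2]
opening: 0.091
grip_force: 0.0
```

arm_command([
  {"x": 0,"y": 0,"z": 0,"rx": 0,"ry": 0,"rz": 0},
  {"x": 0,"y": 0,"z": 0,"rx": 0,"ry": 0,"rz": 0},
  {"x": 0,"y": 0,"z": 0,"rx": 0,"ry": 0,"rz": 0},
  {"x": 0,"y": 0,"z": 0,"rx": 0,"ry": 0,"rz": 0},
  {"x": 0,"y": 0,"z": 0,"rx": 0,"ry": 0,"rz": 0},
  {"x": 0,"y": 0,"z": 0,"rx": 0,"ry": 0,"rz": 0},
  {"x": 0,"y": 0,"z": 0,"rx": 0,"ry": 0,"rz": 0},
  {"x": 0,"y": 0,"z": 0,"rx": 0,"ry": 0,"rz": 0},
  {"x": 0,"y": 0,"z": 0,"rx": 0,"ry": 0,"rz": 0},
  {"x": 0,"y": 0,"z": 0,"rx": 0,"ry": 0,"rz": 0},
], hand=50, squeeze=30)

```text
time: 4.8
tool_pos: [0.5001, -0.304, 0.0695]
tool_rot: [3.141, 0.0, 1.497]
contact_force: [1.3, 0.5, 4.7]
opening: 0.0557
grip_force: 29.9
```

arm_command([
  {"x": 0,"y": 0,"z": -10,"rx": 0,"ry": 0,"rz": 0},
  {"x": 0,"y": 0,"z": -20,"rx": 0,"ry": 0,"rz": 0},
  {"x": 0,"y": 0,"z": -30,"rx": 0,"ry": 0,"rz": 0},
  {"x": 0,"y": 0,"z": -40,"rx": 0,"ry": 0,"rz": 0},
  {"x": 0,"y": 0,"z": -40,"rx": 0,"ry": 0,"rz": 0},
  {"x": 0,"y": 0,"z": -40,"rx": 0,"ry": 0,"rz": 0},
])

```text
time: 5.4
tool_pos: [0.4999, -0.3039, 0.1096]
tool_rot: [3.141, 0.0, 1.497]
contact_force: [0.7, 0.5, -1.6]
opening: 0.0558
grip_force: 29.9
```

Run:
```python
from h import *
p=snap('wrist','wrist2.png')
# remeasure lip & plunger
for c in ('top','scene'):
    q=snap(c)
    for n in ('spout_lip','plunger_top','mat'):
        print(c,n,[np.round(d['point'],4).tolist() for d in mark_of(q,n)[:3]])
# pre-slide: dish centre 42+90 beyond lip, grasp 25 more
a=np.radians(78.8); u=np.array([np.cos(a),np.sin(a)]); lip=np.array([.5305,.1985])
for off in (42+90,42):
    g=lip-u*(off+.0+24)/1000; print(off,g); go(*g,.077,78.8)
```

```text
top spout_lip [[0.5315, 0.1994, 0.052]]
top plunger_top [[0.548, 0.2728, 0.1715]]
top mat [[0.2049, 0.2799, -0.0026], [0.4772, -0.0626, -0.0001]]
scene spout_lip [[0.5318, 0.1986, 0.0531]]
scene plunger_top [[0.5448, 0.2709, 0.1721]]
scene mat [[0.2022, 0.2801, -0.0001], [0.4781, -0.0606, -0.0013], [0.3086, -0.2323, 0.0015]]
132 [0.50019944 0.045471  ]
shift [348.4 -25.3  32.1] rot [-0.02 -0.    6.99]
42 [0.51768053 0.13375696]
shift [437.7 -14.3  32.1] rot [-0.02 -0.    6.99]
```

View pics/wrist2.png

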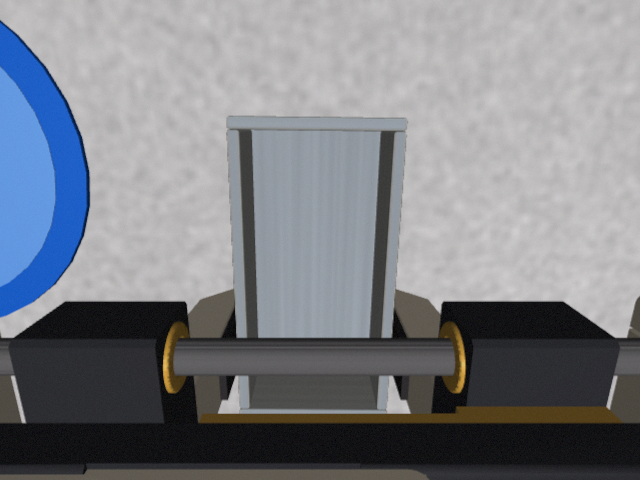

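The wrist view shows the dish gripped squarely and level, rim from x=228 to 406.

arm_command([
  {"x": 20,"y": -2,"z": 0,"rx": 0,"ry": 0,"rz": 0},
  {"x": 55,"y": -4,"z": 0,"rx": 0,"ry": 0,"rz": 1},
  {"x": 95,"y": -7,"z": 0,"rx": 0,"ry": 0,"rz": 2},
  {"x": 135,"y": -10,"z": 0,"rx": 0,"ry": 0,"rz": 3},
  {"x": 175,"y": -13,"z": 0,"rx": 0,"ry": 0,"rz": 4},
  {"x": 215,"y": -16,"z": 0,"rx": 0,"ry": 0,"rz": 5},
  {"x": 255,"y": -18,"z": 5,"rx": 0,"ry": 0,"rz": 6},
  {"x": 295,"y": -21,"z": 15,"rx": 0,"ry": 0,"rz": 7},
  {"x": 330,"y": -24,"z": 25,"rx": 0,"ry": 0,"rz": 7},
  {"x": 348,"y": -24.5,"z": 32,"rx": 0,"ry": 0,"rz": 7},
  {"x": 348,"y": -24.5,"z": 32,"rx": 0,"ry": 0,"rz": 7},
  {"x": 348,"y": -24.5,"z": 32,"rx": 0,"ry": 0,"rz": 7},
])

```text
time: 7.05
tool_pos: [0.5011, 0.0449, 0.0772]
tool_rot: [3.142, 0.0, 1.376]
contact_force: [-0.4, -0.9, -1.2]
opening: 0.0558
grip_force: 29.9
```

Run:
```python
from h import *
a=np.radians(78.8); u=np.array([np.cos(a),np.sin(a)]); lip=np.array([.5312,.1988])
g=lip-u*(42+24)/1000; go(*g,.077,78.8)
p=snap('wrist','wrist3.png')
t=snap('top')
print([np.round(d['point'],4).tolist() for d in mark_of(t,'dish')[:2]],[np.round(d['point'],4).tolist() for d in mark_of(p,'spout_lip')[:2]],[np.round(d['point'],4).tolist() for d in mark_of(p,'plunger_top')[:2]])
```

```text
shift [90.8 -0.3  0.2] rot [0.   0.02 0.05]
[] [] []
```

View pics/wrist3.png

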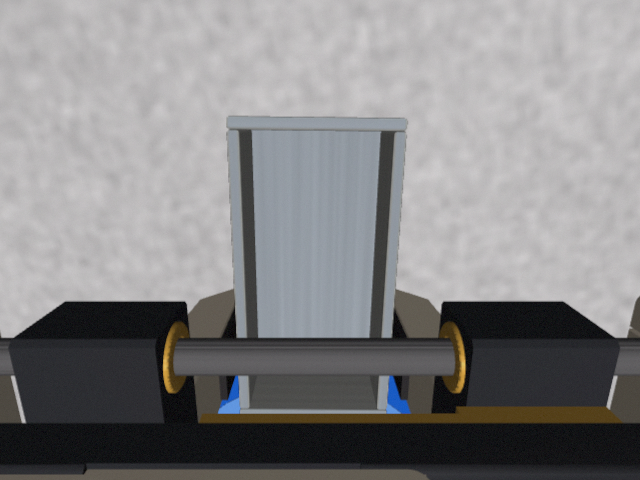

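The dish is still level and square in the grip, and the spout isn't in view yet. Next I slide it in.

arm_command([
  {"x": 15,"y": 0,"z": 0,"rx": 0,"ry": 0,"rz": 0},
  {"x": 30,"y": 0,"z": 0,"rx": 0,"ry": 0,"rz": 0},
  {"x": 45,"y": 0,"z": 0,"rx": 0,"ry": 0,"rz": 0},
  {"x": 60,"y": 0,"z": 0,"rx": 0,"ry": 0,"rz": 0},
  {"x": 60,"y": 0,"z": 0,"rx": 0,"ry": 0,"rz": 0},
  {"x": 60,"y": 0,"z": 0,"rx": 0,"ry": 0,"rz": 0},
])

```text
time: 7.9
tool_pos: [0.5126, 0.1047, 0.0771]
tool_rot: [-3.141, 0.0, 1.377]
contact_force: [0.2, -0.7, -0.5]
opening: 0.0559
grip_force: 29.9
```

Run:
```python
from h import *
a=np.radians(78.8); u=np.array([np.cos(a),np.sin(a)]); lip=np.array([.5312,.1988])
g=lip-u*(42+24)/1000; go(*g,.077,78.8)
p=snap('wrist','wrist4.png'); print([np.round(d['point'],4).tolist() for d in mark_of(p,'spout_lip')[:2]])
```

```text
shift [30.  0.  0.] rot [-0.01  0.02  0.09]
[[0.5284, 0.2006, 0.056]]
```

View pics/wrist4.png

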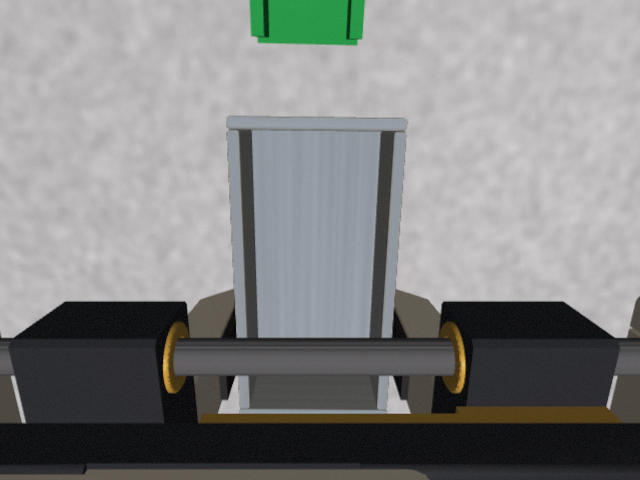

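The green chute shows at x≈307 px and the dish centre at x≈317 px, so the chute is about 2 mm left of the dish. I correct for that, slide in the last 30 mm and lower the dish.

arm_command([
  {"x": 10,"y": -1,"z": 0,"rx": 0,"ry": 0,"rz": 0},
  {"x": 20,"y": -2,"z": 0,"rx": 0,"ry": 0,"rz": 0},
  {"x": 30,"y": -2,"z": 0,"rx": 0,"ry": 0,"rz": 0},
  {"x": 30,"y": -2,"z": 0,"rx": 0,"ry": 0,"rz": 0},
  {"x": 30,"y": -2,"z": 3,"rx": 0,"ry": 0,"rz": 0},
  {"x": 30,"y": -2,"z": 6,"rx": 0,"ry": 0,"rz": 0},
  {"x": 30,"y": -2,"z": 7.5,"rx": 0,"ry": 0,"rz": 0},
  {"x": 30,"y": -2,"z": 7.5,"rx": 0,"ry": 0,"rz": 0},
  {"x": 30,"y": -2,"z": 7.5,"rx": 0,"ry": 0,"rz": 0},
])

```text
time: 8.9
tool_pos: [0.5166, 0.1334, 0.0696]
tool_rot: [-3.141, 0.0, 1.375]
contact_force: [0.4, -0.9, -1.8]
opening: 0.0555
grip_force: 29.9
```

arm_command([
  {"x": 0,"y": 0,"z": 0,"rx": 0,"ry": 0,"rz": 0},
  {"x": 0,"y": 0,"z": 0,"rx": 0,"ry": 0,"rz": 0},
  {"x": 0,"y": 0,"z": 0,"rx": 0,"ry": 0,"rz": 0},
  {"x": 0,"y": 0,"z": 0,"rx": 0,"ry": 0,"rz": 0},
  {"x": 0,"y": 0,"z": 0,"rx": 0,"ry": 0,"rz": 0},
  {"x": 0,"y": 0,"z": 0,"rx": 0,"ry": 0,"rz": 0},
  {"x": 0,"y": 0,"z": 0,"rx": 0,"ry": 0,"rz": 0},
  {"x": 0,"y": 0,"z": -20,"rx": 0,"ry": 0,"rz": 0},
  {"x": 0,"y": 0,"z": -50,"rx": 0,"ry": 0,"rz": 0},
  {"x": 0,"y": 0,"z": -90,"rx": 0,"ry": 0,"rz": 0},
  {"x": 0,"y": 0,"z": -130,"rx": 0,"ry": 0,"rz": 0},
  {"x": 0,"y": 0,"z": -170,"rx": 0,"ry": 0,"rz": 0},
  {"x": 0,"y": 0,"z": -190,"rx": 0,"ry": 0,"rz": 0},
  {"x": 0,"y": 0,"z": -190,"rx": 0,"ry": 0,"rz": 0},
], hand=85)

```text
time: 10.3
tool_pos: [0.5178, 0.1338, 0.2631]
tool_rot: [3.135, -0.002, 1.375]
contact_force: [0.8, -0.1, -0.3]
opening: 0.0847
grip_force: 0.0
```

Run:
```python
from h import *
p=snap('wrist','wrist5.png')
a=np.radians(78.8); u=np.array([np.cos(a),np.sin(a)])
for c in ('wrist','top','scene'):
    q=p if c=='wrist' else snap(c)
    for n in ('plunger_top','spout_lip','dish'):
        print(c,n,[np.round(d['point'],4).tolist() for d in mark_of(q,n)[:2]])
go(.545,.2725,.26,78.8)
```

```text
wrist plunger_top []
wrist spout_lip [[0.5323, 0.1991, 0.0567]]
wrist dish [[0.5187, 0.1547, 0.0044]]
top plunger_top [[0.6973, 0.0229, 0.0012], [0.545, 0.274, 0.1699]]
top spout_lip []
top dish []
scene plunger_top [[0.5457, 0.2711, 0.172]]
scene spout_lip [[0.5297, 0.1978, 0.0526]]
scene dish [[0.5223, 0.1574, -0.0014]]
shift [141.7   0.9  -0.7] rot [-0.03  0.01 -0.02]
```

View pics/wrist5.png

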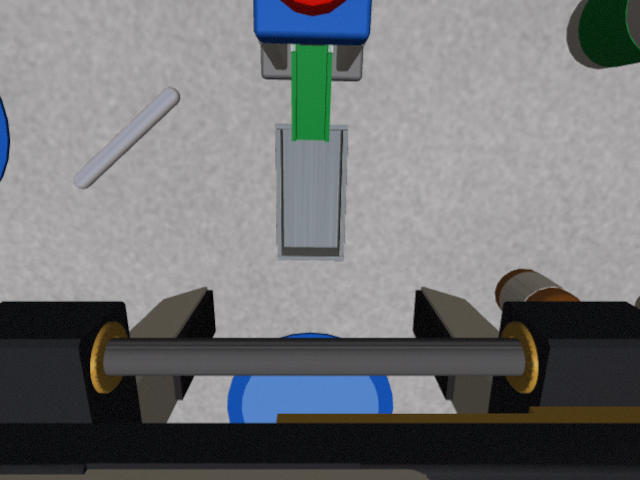

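The chute (x≈311 px) is centred over the dish (x≈312 px), and the dish end sits under the lip. Now the plunger, with the fingers closed.

arm_command([
  {"x": 20,"y": 0,"z": 0,"rx": 0,"ry": 0,"rz": 0},
  {"x": 50,"y": 0,"z": 0,"rx": 0,"ry": 0,"rz": 0},
  {"x": 90,"y": 0,"z": 0,"rx": 0,"ry": 0,"rz": 0},
  {"x": 125,"y": 1,"z": 0,"rx": 0,"ry": 0,"rz": 0},
  {"x": 141,"y": 1,"z": 0,"rx": 0,"ry": 0,"rz": 0},
  {"x": 141,"y": 1,"z": 5,"rx": 0,"ry": 0,"rz": 0},
  {"x": 141,"y": 1,"z": 10,"rx": 0,"ry": 0,"rz": 0},
  {"x": 141,"y": 1,"z": 12,"rx": 0,"ry": 0,"rz": 0},
  {"x": 141,"y": 1,"z": 12,"rx": 0,"ry": 0,"rz": 0},
  {"x": 141,"y": 1,"z": 12,"rx": 0,"ry": 0,"rz": 0},
], hand=0)

```text
time: 11.9
tool_pos: [0.5451, 0.271, 0.2479]
tool_rot: [3.141, 0.0, 1.374]
contact_force: [-0.4, 1.3, -0.2]
opening: 0.0096
grip_force: 0.0
```

Run:
```python
from h import *
s=observe();print(s['tool_pos'],s['opening'],s['contact_force'])
p=snap('scene','s6.png'); cv2.imwrite('pics/s6c.png',cv2.resize(p['pixels'][180:380,380:580],None,fx=3,fy=3))
```

```text
[0.54513485 0.27095148 0.247884  ] 0.009628255698395973 [-0.35677187  1.32991983 -0.2190735 ]
```

View pics/s6c.png

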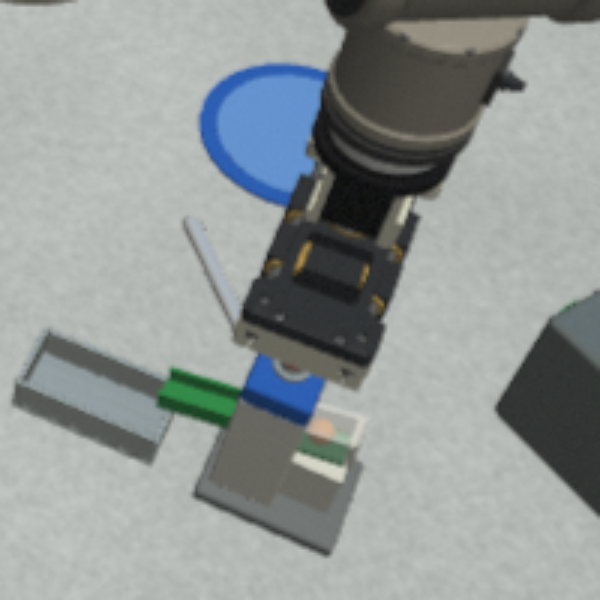

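The gripper is above the plunger and the dish is under the chute. I press down in steps.

arm_command([
  {"x": 0,"y": 0,"z": 0,"rx": 0,"ry": 0,"rz": 0},
  {"x": 0,"y": 0,"z": 0,"rx": 0,"ry": 0,"rz": 0},
  {"x": 0,"y": 0,"z": 3,"rx": 0,"ry": 0,"rz": 0},
  {"x": 0,"y": 0,"z": 6,"rx": 0,"ry": 0,"rz": 0},
  {"x": 0,"y": 0,"z": 9,"rx": 0,"ry": 0,"rz": 0},
  {"x": 0,"y": 0,"z": 12,"rx": 0,"ry": 0,"rz": 0},
  {"x": 0,"y": 0,"z": 15,"rx": 0,"ry": 0,"rz": 0},
  {"x": 0,"y": 0,"z": 15,"rx": 0,"ry": 0,"rz": 0},
  {"x": 0,"y": 0,"z": 15,"rx": 0,"ry": 0,"rz": 0},
])

```text
time: 12.85
tool_pos: [0.5449, 0.2718, 0.2329]
tool_rot: [3.142, 0.0, 1.375]
contact_force: [-1.2, -0.7, 3.7]
opening: 0.0007
grip_force: 2.1
```

arm_command([
  {"x": 0,"y": 0,"z": 4,"rx": 0,"ry": 0,"rz": 0},
  {"x": 0,"y": 0,"z": 8,"rx": 0,"ry": 0,"rz": 0},
  {"x": 0,"y": 0,"z": 12,"rx": 0,"ry": 0,"rz": 0},
  {"x": 0,"y": 0,"z": 14,"rx": 0,"ry": 0,"rz": 0},
  {"x": 0,"y": 0,"z": 15,"rx": 0,"ry": 0,"rz": 0},
  {"x": 0,"y": 0,"z": 15,"rx": 0,"ry": 0,"rz": 0},
])

```text
time: 13.45
tool_pos: [0.545, 0.2718, 0.2187]
tool_rot: [3.141, -0.0, 1.375]
contact_force: [-3.4, -1.5, 9.1]
opening: 0.0003
grip_force: 4.6
```

arm_command([
  {"x": 0,"y": 0,"z": 0.5,"rx": 0,"ry": 0,"rz": 0},
  {"x": 0,"y": 0,"z": 1,"rx": 0,"ry": 0,"rz": 0},
  {"x": 0,"y": 0,"z": 1.3,"rx": 0,"ry": 0,"rz": 0},
  {"x": 0,"y": 0,"z": 1.3,"rx": 0,"ry": 0,"rz": 0},
])

```text
time: 13.85
tool_pos: [0.545, 0.2718, 0.2177]
tool_rot: [3.141, -0.001, 1.375]
contact_force: [-4.1, -1.9, 10.0]
opening: 0.0001
grip_force: 5.1
```

arm_command([
  {"x": 0,"y": 0,"z": 0.5,"rx": 0,"ry": 0,"rz": 0},
  {"x": 0,"y": 0,"z": 0.8,"rx": 0,"ry": 0,"rz": 0},
  {"x": 0,"y": 0,"z": 0.8,"rx": 0,"ry": 0,"rz": 0},
])

```text
time: 14.15
tool_pos: [0.545, 0.2718, 0.2177]
tool_rot: [3.14, -0.001, 1.375]
contact_force: [-5.6, -2.4, 14.2]
opening: 0.0007
grip_force: 7.2
```

It is at the stop: the force has jumped and there is no further travel. Release and retreat over the dish to look.

arm_command([
  {"x": 0,"y": 0,"z": 0,"rx": 0,"ry": 0,"rz": 0},
  {"x": 0,"y": 0,"z": 0,"rx": 0,"ry": 0,"rz": 0},
  {"x": 0,"y": 0,"z": 0,"rx": 0,"ry": 0,"rz": 0},
  {"x": 0,"y": 0,"z": -10,"rx": 0,"ry": 0,"rz": 0},
  {"x": 0,"y": 0,"z": -20,"rx": 0,"ry": 0,"rz": 0},
  {"x": 0,"y": 0,"z": -35,"rx": 0,"ry": 0,"rz": 0},
  {"x": 0,"y": 0,"z": -46,"rx": 0,"ry": 0,"rz": 0},
  {"x": -30,"y": 0,"z": -46,"rx": 0,"ry": 0,"rz": 0},
  {"x": -70,"y": 0,"z": -46,"rx": 0,"ry": 0,"rz": 0},
  {"x": -110,"y": -1,"z": -46,"rx": 0,"ry": 0,"rz": 0},
  {"x": -141,"y": -1,"z": -46,"rx": 0,"ry": 0,"rz": 0},
  {"x": -141,"y": -1,"z": -46,"rx": 0,"ry": 0,"rz": 0},
  {"x": -141,"y": -1,"z": -46,"rx": 0,"ry": 0,"rz": 0},
])

```text
time: 15.45
tool_pos: [0.5168, 0.1334, 0.2618]
tool_rot: [3.141, -0.0, 1.373]
contact_force: [-0.3, 1.1, -0.1]
opening: 0.0002
grip_force: 0.0
```

Run:
```python
from h import *
p=snap('wrist','wrist7.png')
print([np.round(d['point'],4).tolist() for d in mark_of(p,'dish')[:2]],[(np.round(d['point'],4).tolist(),d['confidence']) for d in mark_of(p,'bolus0_center')[:3]])
q=snap('scene')
print([(np.round(d['point'],4).tolist(),d['confidence']) for d in mark_of(q,'plunger_top')[:3]],[np.round(d['point'],4).tolist() for d in mark_of(q,'dish')[:2]])
for t in trace(p,'dish')[:1]:
        m=t['pixels'].astype('uint8'); k=max(cv2.findContours(m,0,1)[0],key=cv2.contourArea)
        w=np.float32([ray(p,x,.032)[:2] for x in k[:,0]]); print(cv2.minAreaRect(w*1000))
go(.5166,.1334,.07,78.8)
```

```text
[[0.5183, 0.1575, 0.0019]] [([0.511, 0.1159, 0.0113], 0.53)]
[([0.5455, 0.2725, 0.1722], 0.86)] [[0.5206, 0.157, 0.0002]]
((520.9825439453125, 155.43934631347656), (110.98707580566406, 56.612552642822266), 77.9661865234375)
shift [ -1.    0.2 191.4] rot [-0.01  0.    0.05]
```

View pics/wrist7.png

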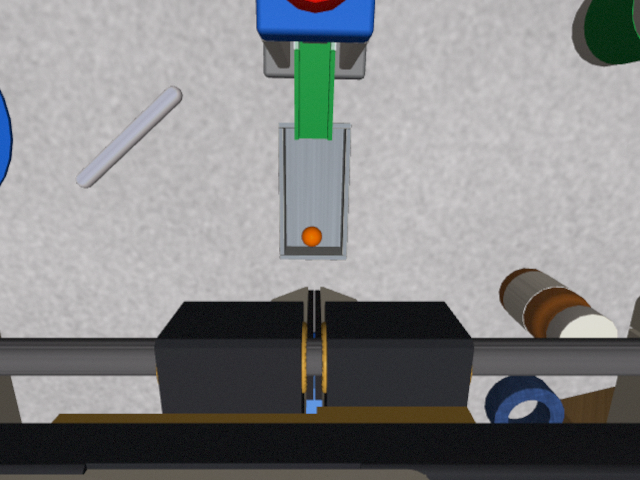

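One orange bolus lies in the dish at (312,237), and the plunger is back up. Regrasp.

arm_command([
  {"x": 0,"y": 0,"z": 0,"rx": 0,"ry": 0,"rz": 0},
  {"x": 0,"y": 0,"z": 0,"rx": 0,"ry": 0,"rz": 0},
  {"x": 0,"y": 0,"z": 0,"rx": 0,"ry": 0,"rz": 0},
  {"x": 0,"y": 0,"z": 0,"rx": 0,"ry": 0,"rz": 0},
  {"x": 0,"y": 0,"z": 0,"rx": 0,"ry": 0,"rz": 0},
  {"x": 0,"y": 0,"z": 20,"rx": 0,"ry": 0,"rz": 0},
  {"x": 0,"y": 0,"z": 40,"rx": 0,"ry": 0,"rz": 0},
  {"x": 0,"y": 0,"z": 60,"rx": 0,"ry": 0,"rz": 0},
  {"x": 0,"y": 0,"z": 80,"rx": 0,"ry": 0,"rz": 0},
  {"x": 0,"y": 0,"z": 95,"rx": 0,"ry": 0,"rz": 0},
  {"x": 0,"y": 0,"z": 110,"rx": 0,"ry": 0,"rz": 0},
  {"x": 0,"y": 0,"z": 110,"rx": 0,"ry": 0,"rz": 0},
  {"x": 0,"y": 0,"z": 110,"rx": 0,"ry": 0,"rz": 0},
], hand=88)

```text
time: 17.1
tool_pos: [0.5167, 0.1336, 0.1518]
tool_rot: [-3.142, 0.0, 1.375]
contact_force: [0.4, -0.8, 0.2]
opening: 0.088
grip_force: 0.0
```

arm_command([
  {"x": 0,"y": 0,"z": 20,"rx": 0,"ry": 0,"rz": 0},
  {"x": 0,"y": 0,"z": 40,"rx": 0,"ry": 0,"rz": 0},
  {"x": 0,"y": 0,"z": 60,"rx": 0,"ry": 0,"rz": 0},
  {"x": 0,"y": 0,"z": 72,"rx": 0,"ry": 0,"rz": 0},
  {"x": 0,"y": 0,"z": 81,"rx": 0,"ry": 0,"rz": 0},
  {"x": 0,"y": 0,"z": 81,"rx": 0,"ry": 0,"rz": 0},
  {"x": 0,"y": 0,"z": 81,"rx": 0,"ry": 0,"rz": 0},
])

```text
time: 17.8
tool_pos: [0.517, 0.1337, 0.0712]
tool_rot: [3.141, -0.0, 1.375]
contact_force: [0.3, 0.9, 0.6]
opening: 0.088
grip_force: 0.0
```

arm_command([
  {"x": 0,"y": 0,"z": 0,"rx": 0,"ry": 0,"rz": 0},
  {"x": 0,"y": 0,"z": 0,"rx": 0,"ry": 0,"rz": 0},
  {"x": 0,"y": 0,"z": 0,"rx": 0,"ry": 0,"rz": 0},
  {"x": 0,"y": 0,"z": 0,"rx": 0,"ry": 0,"rz": 0},
  {"x": 0,"y": 0,"z": 0,"rx": 0,"ry": 0,"rz": 0},
  {"x": 0,"y": 0,"z": 0,"rx": 0,"ry": 0,"rz": 0},
  {"x": 0,"y": 0,"z": 0,"rx": 0,"ry": 0,"rz": 0},
  {"x": 0,"y": 0,"z": 0,"rx": 0,"ry": 0,"rz": 0},
  {"x": 0,"y": 0,"z": 0,"rx": 0,"ry": 0,"rz": 0},
  {"x": 0,"y": 0,"z": 0,"rx": 0,"ry": 0,"rz": 0},
], hand=50, squeeze=30)

```text
time: 18.8
tool_pos: [0.5167, 0.1336, 0.0708]
tool_rot: [3.141, 0.0, 1.375]
contact_force: [-1.1, 0.2, 4.3]
opening: 0.0561
grip_force: 29.9
```

Run:
```python
from h import *
s=observe(); print(s['time'],s['tool_pos'],s['opening'],s['grip_force'])
a=np.radians(78.8); u=np.array([np.cos(a),np.sin(a)])
g=np.array([.477,-.0625])-.0235*u
print(g)
go(*g,.11,78.8)
```

```text
18.8 [0.51665439 0.13363498 0.07076778] 0.05605458519268854 29.938690960407257
[ 0.47243549 -0.08555245]
shift [-223.6   -0.7  -39.2] rot [ 0.02  0.   -0.01]
```

arm_command([
  {"x": 0,"y": 0,"z": -3,"rx": 0,"ry": 0,"rz": 0},
  {"x": 0,"y": 0,"z": -6,"rx": 0,"ry": 0,"rz": 0},
  {"x": -3,"y": 0,"z": -7,"rx": 0,"ry": 0,"rz": 0},
  {"x": -9,"y": 0,"z": -7,"rx": 0,"ry": 0,"rz": 0},
  {"x": -17,"y": 0,"z": -7,"rx": 0,"ry": 0,"rz": 0},
  {"x": -27,"y": 0,"z": -7,"rx": 0,"ry": 0,"rz": 0},
  {"x": -38,"y": 0,"z": -8,"rx": 0,"ry": 0,"rz": 0},
  {"x": -50,"y": 0,"z": -10,"rx": 0,"ry": 0,"rz": 0},
  {"x": -63,"y": 0,"z": -13,"rx": 0,"ry": 0,"rz": 0},
  {"x": -76,"y": 0,"z": -17,"rx": 0,"ry": 0,"rz": 0},
  {"x": -90,"y": 0,"z": -20,"rx": 0,"ry": 0,"rz": 0},
  {"x": -104,"y": 0,"z": -22,"rx": 0,"ry": 0,"rz": 0},
  {"x": -118,"y": 0,"z": -22,"rx": 0,"ry": 0,"rz": 0},
  {"x": -132,"y": 0,"z": -22,"rx": 0,"ry": 0,"rz": 0},
  {"x": -146,"y": 0,"z": -22,"rx": 0,"ry": 0,"rz": 0},
  {"x": -160,"y": 0,"z": -22,"rx": 0,"ry": 0,"rz": 0},
  {"x": -174,"y": 0,"z": -22,"rx": 0,"ry": 0,"rz": 0},
  {"x": -186,"y": 0,"z": -22,"rx": 0,"ry": 0,"rz": 0},
  {"x": -196,"y": 0,"z": -22,"rx": 0,"ry": 0,"rz": 0},
  {"x": -204,"y": 0,"z": -22,"rx": 0,"ry": 0,"rz": 0},
])

```text
time: 20.8
tool_pos: [0.4767, -0.0674, 0.0926]
tool_rot: [-3.142, 0.0, 1.375]
contact_force: [-0.1, 0.2, -1.0]
opening: 0.0561
grip_force: 29.9
```

Run:
```python
from h import *
a=np.radians(78.8); u=np.array([np.cos(a),np.sin(a)])
p=snap('scene')
print([(np.round(d['point'],4).tolist(),d['confidence']) for n in ('dish','bolus0_center') for d in mark_of(p,n)[:3]])
go(*(np.array([.477,-.0625])-.0235*u),.074,78.8)
```

```text
[([0.4831, -0.0472, 0.0208], 0.65)]
shift [-19.2  -0.7  18.6] rot [ 0.   -0.   -0.07]
```

arm_command([
  {"x": -6,"y": 0,"z": 0,"rx": 0,"ry": 0,"rz": 0},
  {"x": -11,"y": -1,"z": 0,"rx": 0,"ry": 0,"rz": 0},
  {"x": -15,"y": -1,"z": 3,"rx": 0,"ry": 0,"rz": 0},
  {"x": -18,"y": -1,"z": 7,"rx": 0,"ry": 0,"rz": 0},
  {"x": -19,"y": -1,"z": 11,"rx": 0,"ry": 0,"rz": 0},
  {"x": -19,"y": -1,"z": 14,"rx": 0,"ry": 0,"rz": 0},
  {"x": -19,"y": -1,"z": 16,"rx": 0,"ry": 0,"rz": 0},
  {"x": -19,"y": -1,"z": 17.5,"rx": 0,"ry": 0,"rz": 0},
  {"x": -19,"y": -1,"z": 18.5,"rx": 0,"ry": 0,"rz": 0},
  {"x": -19,"y": -1,"z": 18.5,"rx": 0,"ry": 0,"rz": 0},
  {"x": -19,"y": -1,"z": 18.5,"rx": 0,"ry": 0,"rz": 0},
])

```text
time: 22.05
tool_pos: [0.4723, -0.0849, 0.0742]
tool_rot: [3.141, 0.0, 1.375]
contact_force: [0.1, -0.6, -1.2]
opening: 0.0556
grip_force: 29.9
```

arm_command([
  {"x": 0,"y": 0,"z": 0,"rx": 0,"ry": 0,"rz": 0},
  {"x": 0,"y": 0,"z": 0,"rx": 0,"ry": 0,"rz": 0},
  {"x": 0,"y": 0,"z": 0,"rx": 0,"ry": 0,"rz": 0},
  {"x": 0,"y": 0,"z": 0,"rx": 0,"ry": 0,"rz": 0},
  {"x": 0,"y": 0,"z": 0,"rx": 0,"ry": 0,"rz": 0},
  {"x": 0,"y": 0,"z": 0,"rx": 0,"ry": 0,"rz": 0},
  {"x": 0,"y": 0,"z": 0,"rx": 0,"ry": 0,"rz": 0},
  {"x": 0,"y": 0,"z": -20,"rx": 0,"ry": 0,"rz": 0},
  {"x": 0,"y": 0,"z": -50,"rx": 0,"ry": 0,"rz": 0},
  {"x": 0,"y": 0,"z": -90,"rx": 0,"ry": 0,"rz": 0},
  {"x": 0,"y": 0,"z": -130,"rx": 0,"ry": 0,"rz": 0},
  {"x": 0,"y": 0,"z": -170,"rx": 0,"ry": 0,"rz": 0},
  {"x": 0,"y": 0,"z": -190,"rx": 0,"ry": 0,"rz": 0},
  {"x": 0,"y": 0,"z": -190,"rx": 0,"ry": 0,"rz": 0},
  {"x": 0,"y": 0,"z": -190,"rx": 0,"ry": 0,"rz": 0},
], hand=85)

```text
time: 23.55
tool_pos: [0.4719, -0.0848, 0.2638]
tool_rot: [-3.142, 0.0, 1.375]
contact_force: [-0.6, -0.2, -1.2]
opening: 0.0848
grip_force: 0.0
```

Run:
```python
from h import *
p=snap('wrist','wrist8.png'); q=snap('scene','scene8.png')
for c in (p,q):
  for n in ('dish','mat','bolus0_center'): print(n,[(np.round(d['point'],4).tolist(),round(d['confidence'],2)) for d in mark_of(c,n)[:3]])
  for n,z in (('dish',.035),('mat',.003)):
   for t in trace(c,n)[:3]:
    k=max(cv2.findContours(t['pixels'].astype('uint8'),0,1)[0],key=cv2.contourArea)
    print(n,cv2.minAreaRect(np.float32([ray(c,x,z)[:2] for x in k[:,0]])*1000))
```

```text
dish [([0.4757, -0.0614, 0.0069], 0.9)]
mat [([0.3073, -0.2309, -0.0], 0.58)]
bolus0_center [([0.4656, -0.1028, 0.0122], 0.52)]
mat ((337.5589904785156, -254.60755920410156), (54.989078521728516, 103.4168472290039), 78.7215576171875)
dish [([0.4748, -0.0617, 0.0001], 0.56)]
mat [([0.3101, -0.2316, -0.0001], 0.86)]
bolus0_center [([0.4642, -0.1012, 0.0151], 0.45)]
dish ((489.1715393066406, -56.862709045410156), (118.15892028808594, 75.82450103759766), 78.10118103027344)
mat ((204.72549438476562, 280.1588439941406), (166.8137664794922, 167.08604431152344), 69.56378173828125)
mat ((325.6404113769531, -253.38668823242188), (174.81504821777344, 115.77168273925781), 32.25459289550781)
mat ((479.9632568359375, -61.80492401123047), (165.90151977539062, 168.0089874267578), 2.2614924907684326)
```

View pics/wrist8.png

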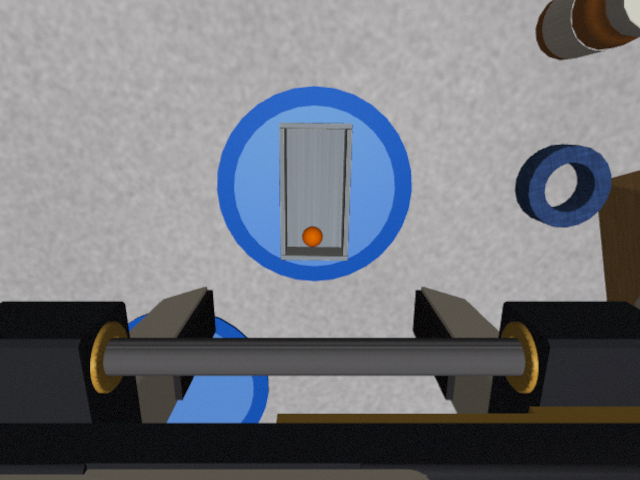

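The dish stands in the middle of the mat (mat centre ≈(314,183), dish ≈(315,190)) with the bolus inside at (312,237). The estimated offset is about 2 mm.

```bash
python3 -c "
from cell import *
print(hand_in())"
```

```text
the job is handed in; nothing more can be done
None
```

The job is handed in: the dish, holding one bolus from a single full plunger stroke, stands within about 2 mm of the middle of the farthest blue mat; hand-in gave no verdict.

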